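# Open the café cash box's worn combination lock

## Robot

A 6-joint arm with a two-finger parallel gripper is mounted at the origin on the work surface. World frame = base frame: x ahead of the robot, y to its left, z up, the work surface at z = 0. Lengths are in m, angles in rad, forces in N, time in s.
With the tool pointing down it reaches from about 0.325 to 0.85 m from the base axis. Payload 15.5 kg.
Tool frame: the origin (TCP) lies midway between the tips of the shut fingers; the grasp point (between the pads) lies arm.grasp_offset behind it (arm.grasp_offset is the distance from the TCP to the grasp point, in m); z points along the fingers, y is the line along which they close (so a half turn about z gives the same grasp; the last joint's range is limited). The gripper opens to 91 mm and grips with 3 to 60 N. Pads are 32 mm wide; open, the fingers measure 118 mm over their backs; the gripper's body (76 mm by 178 mm) begins 60 mm behind the grasp point.
Start: joints at [1.099, 0.494, 1.345, -0, 1.302, -0.096], TCP at [0.229, 0.581, 0.214] pointing down, gripper open.
Joint ranges: [-2.91, 2.91], [-0.82, 2.16], [0.22, 2.67], [-1.22, 4.37], [0.12, 2.79], [-3.08, 3.08]. Speed limits (rad/s): [1.89, 1.89, 2.57, 3.01, 3.01, 3.01].

## Interface

Orientations are given as a 3x3 rotation matrix whose columns are the frame's x, y, z axes.
In Python, from bench import telemetry, optics, job, arm gives the robot as it stands.
- The arm moves only by the tool drive_tool, never from a script. Its argument "plan" is text: rows parted by semicolons, each of 4 numbers parted by spaces: the shift along the tool's x, y, z in mm, then the turn about the tool's z in rad. A call has 1 to 8 rows; each row is the pose to reach, as a shift and turn from the pose commanded when the call began, along the tool's axes at that moment; what a row does not reach only later rows make up. A row lasts 1/12 s, in which the tool goes at most 41.7 mm and 7.16 degrees, less where a joint would pass 70% of its speed; a pose out of reach is approached as far as the arm can. A call with a gripper value outside its range is refused whole. "grip" is the finger opening in mm, from 0 to 91.2, set as the call begins (left out, the last holds). The fingers move at their own pace and stop on an object; the grip force is fixed at half the most. Time passes only in rows, so rows that repeat a pose let the fingers close. It gives the time, the measured TCP pose, the force, the opening and the grip force at its end, in the units of the state.
- telemetry.get_obs(): the state, without advancing time (a new reading comes with each control period).
- optics.capture(name): name is "side" or "top" or "wrist"; returns a dict with "frame" (480x640x3 uint8, blue, green, red), "camera_matrix" (3x3 intrinsics, pixels), "xyz" and "rotation" of the camera in the world; the wrist camera has in their place "hand_eye" (4x4, takes a point from camera to tool coordinates, whose origin is the TCP and whose axes are the flange's). Camera axes: x right, y up, looking along -z (the intrinsics and any distortion apply to the point x, -y, -z); pixel columns grow to the right and rows downward; lengths in m; the calibration is good to about 2 mm. A picture is of the moment at which its call begins: read the wrist's pose just before it. There is no depth.
- job.finish_job(): hands the job in; it is judged then, once.
The state is a dict: "time": time; "joint_pos": joint angles; "joint_velocities": joint speeds; "tau": joint torques, N m; "position": TCP position; "orientation": TCP orientation; "ft_force": force on the tool from outside, world axes, zero at the start; "ft_torque": the same for the moment, N m; "opening": opening from 0.0 (shut) to 1.0 (fully open); "grip_force": force on a finger pad.
Only numpy, scipy, OpenCV 4.12 (cv2) and the standard library are available. Lean on these libraries where they do the work, as an engineer would, in place of code of your own. Each camera call takes 0.05 s, during which the arm holds its last target. There are 200 camera calls.

## Task

Unlock the green cash box on the café table: turn its blue dial to 3 and its white dial to 5, then slide the bolt by its black handle fully out of the brass keeper, and let go. The lock is worn, so each dial catches a little before or after its printed number: turn it slowly through the numbers around there until you feel it catch, and do not force it through. Push the bolt gently (if it does not slide, a dial is not caught yet), do not lean on the box, and leave the cups, sugar jar and pepper mill where they stand.

Things in the scene. Friction and masses are not known exactly. Their poses are not given: they have to be found in the camera images.
- cashbox: green steel cash box, fixed, 194 mm (x) by 274 mm (y), 90 mm high; origin at the centre of its underside, x from its bolt side to its dial side, z up. On the lid: blue dial at (22, 62) mm, white dial at (22, -62) mm; a steel bolt along x = -60 mm in two steel guides (26 by 14 mm, 18 mm high) at y = 75 and -75 mm. Each dial has a printed ring of eight marks: 0 long red, 4 medium white, others short white.
- lid_mid (a point): centre of the lid's top. How the lock feels: at a dial's catch a spring pin drops into its code wheel and holds it (0.03 rad of play). Where the catch is differs every time and is not seen. Forced harder than about 0.8 N m the dial runs through the catch and is free again. Left within about 0.07 rad of it, the dial settles in by itself; elsewhere it stays where left and the bolt stays blocked.
- keeper (a point): top centre of the brass keeper block (30 by 20 mm, 22 mm high) on the lid, that the bolt's end sits in when shut.
- dial_left (a joint): angle of the blue dial, rad. 0: its red-tipped end points at the long red bar of its scale (number 0, along the box's +x). Grows clockwise seen from above, one number every 0.785 rad (45 degrees), so the printed 3 is 2.356. Stops at -0.1 and 5.6. Turns with about 0.25 N m; about 0.8 N m in the catch, which lies 0.1 to 0.38 rad to one side or the other of the printed 3.
- dial_left_grip (a point): point on the blue dial's axis at the height to pinch, 117 mm over the table, on the left (+y) of the box as seen from its bolt side. The dial is a disc 68 mm across and 8 mm high with an upright grip bar across it, 52 mm long, 14 mm thick, top 11 mm above this point, disc 18 mm below it. x runs along the bar to its red-tipped pointer end, z up; the frame turns with the dial.
- dial_right (a joint): angle of the white dial, rad. 0: its red-tipped end points at the long red bar of its scale (number 0, along the box's +x). Grows clockwise seen from above, one number every 0.785 rad (45 degrees), so the printed 5 is 3.927. Stops at -0.1 and 5.6. Turns with about 0.25 N m; about 0.8 N m in the catch, which lies 0.1 to 0.38 rad to one side or the other of the printed 5.
- dial_right_grip (a point): point on the white dial's axis at the height to pinch, 117 mm over the table, on the right (-y) of the box as seen from its bolt side. The dial is a disc 68 mm across and 8 mm high with an upright grip bar across it, 52 mm long, 14 mm thick, top 11 mm above this point, disc 18 mm below it. x runs along the bar to its red-tipped pointer end, z up; the frame turns with the dial.
- bolt (a joint): travel of the bolt, m: 0 shut in the brass keeper, 0.045 fully open; it slides along the box's +y, from the white dial's side towards the blue dial's. Free, it takes about 2 N; while either dial is not caught it stops hard after 2.5 mm. It has no spring and stays where it is left.
- bolt_grip (a point): middle of the bolt's black handle: an upright post 18 by 18 mm, top 12 mm above this point, foot 22 mm below it, 32 mm over the box's lid; x, y, z as the box's.
- cup_near_mid (a point): white cup with ink marks beside the box, 86 mm wide at the rim and 66 mm high; point half-way up
- cup_far_mid (a point): the other white cup, same size; point half-way up
- sugar_jar_mid (a point): glass sugar jar with a steel cap, 68 mm wide, 110 mm high; point half-way up
- pepper_mill_mid (a point): dark wooden pepper mill, 54 mm wide, 137 mm high; point half-way up

How it is judged:
On the way, in this order (a step that is already met when the one before it is completed fails the run):
1. both dials stand near their numbers (blue 3, white 5) with the bolt still shut (value of joint dial_left between 1.906 and 2.806 rad and value of joint dial_right between 3.477 and 4.377 rad and value of joint bolt below 0.006 m), for 0.2 s.
2. the bolt is slid fully open (value of joint bolt above 0.041 m), for 0.2 s.
At the end, for the whole second after the job is handed in: The bolt is at least 41 mm out of its 45 mm travel and at rest, and both dials still stand within 0.45 rad of their numbers (blue 3, white 5) (value of joint bolt above 0.041 m and value of joint dial_left between 1.906 and 2.806 rad and value of joint dial_right between 3.477 and 4.377 rad and velocity of joint bolt below 0.005 m/s); the robot touches nothing.
It fails at once if a cup, the sugar jar or the pepper mill is pushed more than 20 mm or tipped over (distance of any of cup_near_mid, cup_far_mid, sugar_jar_mid, pepper_mill_mid from where it was at the start of the episode above 0.02 m or angle between any of cup_near_mid, cup_far_mid, sugar_jar_mid, pepper_mill_mid's own z axis and vertical above 0.3 rad).
It fails at once if the bolt is forced against the locked mechanism with more than 25 N (contact force between bolt_c2 and pin_left_c0 above 25 N or contact force between bolt_c3 and pin_right_c0 above 25 N).
It fails at once if the robot leans on the box's lid with more than 25 N (contact force between the arm and cashbox_c1 above 25 N).
It also fails if it takes over 72 s, if anything falls off the work surface, if the arm or the gripper's body presses on something with over 40 N, if the wrist force passes 120 N, or if a joint passes its speed limit or range.

## Working session

There is one attempt and no reset: what is moved stays moved. The work goes in short steps, Python scripts to look and compute and a tool call to move; the robot and the scene stay as the last step left them, time stands still between calls to the robot, and variables do not carry over. Pictures are saved under pics/ and viewed, at most 10 in all, crops included, and the job is handed in when it is done.

Besides the shell and the picture viewer there is one more tool, called as a command line: name --argument value ..., lists and objects as JSON in quotes. drive_tool: Moves the arm, as the interface text tells. Its arguments: {"type":"object","properties":{"plan":{"type":"string"},"grip":{"type":"number"}},"required":["plan"]}

```bash
mkdir -p pics; ls; python3 - <<'E'
from bench import telemetry, optics, job, arm
import cv2,numpy as np,pickle
o=telemetry.get_obs();print(o,arm.grasp_offset)
d={}
for n in("side","top"):
    c=optics.capture(n);d[n]=c;cv2.imwrite(f"pics/{n}0.png",c["frame"]);print(n,{k:np.round(v,4).tolist() for k,v in c.items() if k!="frame"})
pickle.dump(d,open("c0.pkl","wb"))
E
```

```text
pics
{'time': 0.0, 'joint_pos': array([ 1.09953982e+00,  4.94220211e-01,  1.34611451e+00,  2.28839565e-06,
        1.30252307e+00, -9.55104578e-02]), 'joint_velocities': array([-0.00036594,  0.00117421,  0.00021356,  0.00097762,  0.00011255,
       -0.00054679]), 'tau': array([ 2.39453075e-03, -8.78846669e+01, -3.81846428e+01,  7.08577386e-02,
        5.35497512e-02, -1.26822970e-04]), 'position': array([0.22918266, 0.58105417, 0.21332088]), 'orientation': array([[-9.30233846e-01,  3.66966837e-01, -5.76347346e-04],
       [ 3.66967269e-01,  9.30233172e-01, -1.12623596e-03],
       [ 1.22846174e-04, -1.25916342e-03, -9.99999200e-01]]), 'ft_force': array([-0.75186564, -0.57752247, -0.70121396]), 'ft_torque': array([ 0.04680666,  0.00750764, -0.03706312]), 'grip_force': 0.0, 'opening': 0.998617978064175} 0.0188
side {'camera_matrix': [[527.7917, 0.0, 311.6821], [0.0, 527.7917, 234.6886], [0.0, 0.0, 1.0]], 'xyz': [0.3321, -0.9377, 1.0166], 'rotation': [[0.9857, 0.1288, -0.1085], [-0.1673, 0.6752, -0.7185], [-0.0193, 0.7263, 0.6871]]}
top {'camera_matrix': [[579.5297, 0.0, 325.2212], [0.0, 579.5297, 252.6187], [0.0, 0.0, 1.0]], 'xyz': [0.3018, 0.043, 1.3172], 'rotation': [[-0.0034, 0.9895, -0.1442], [-1.0, -0.0038, -0.0027], [-0.0032, 0.1441, 0.9896]]}
```

View pics/top0.png

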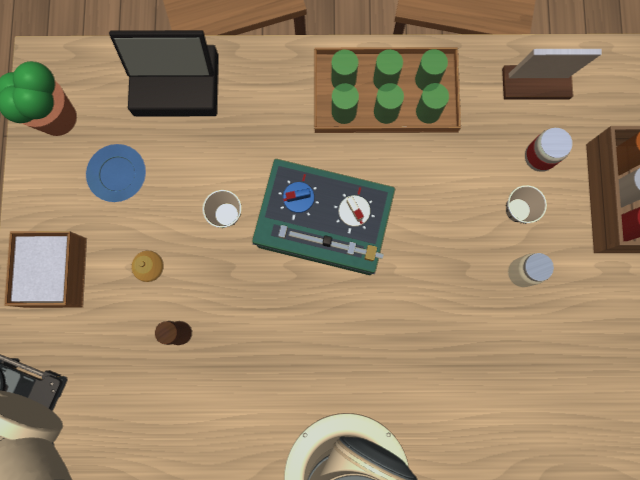

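View pics/side0.png

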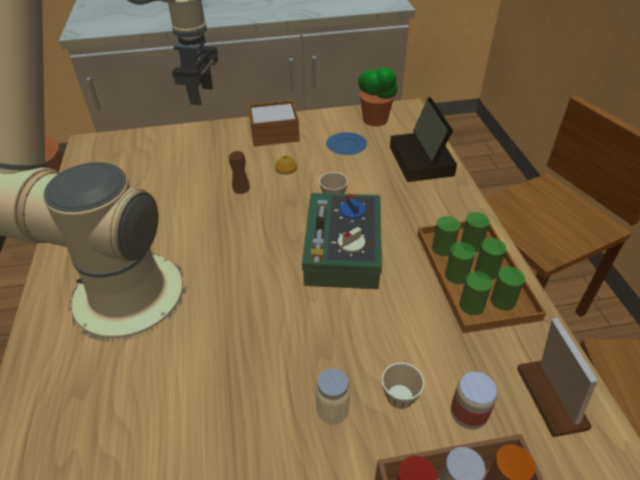

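```bash
cat > h.py <<'E'
import numpy as np,cv2
def ray(c,uv):
    K=c["camera_matrix"];p=np.linalg.solve(K,[uv[0],uv[1],1.]);d=np.array([p[0],-p[1],-p[2]])
    return np.array(c["xyz"]),np.array(c["rotation"])@d
def onz(c,uv,z):
    o,d=ray(c,uv);return o+d*(z-o[2])/d[2]
def proj(c,P):
    q=np.array(c["rotation"]).T@(np.array(P)-c["xyz"]);v=np.array(c["camera_matrix"])@[q[0],-q[1],-q[2]];return v[:2]/v[2]
E
python3 - <<'E'
import pickle;from h import *
c=pickle.load(open("c0.pkl","rb"))
for n,(x0,y0,w,h) in dict(top=(250,150,150,130),side=(300,180,90,110)).items():
    f=c[n]["frame"][y0:y0+h,x0:x0+w];hsv=cv2.cvtColor(f,cv2.COLOR_BGR2HSV)
    M=dict(blue=cv2.inRange(hsv,(100,120,60),(125,255,255)),red=cv2.inRange(hsv,(0,130,60),(8,255,255))|cv2.inRange(hsv,(172,130,60),(180,255,255)),white=cv2.inRange(hsv,(0,0,190),(40,60,255)),brass=cv2.inRange(hsv,(15,110,90),(28,255,255)),black=cv2.inRange(hsv,(0,0,0),(180,255,38)))
    for k,m in M.items():
        for ct in cv2.findContours(m,cv2.RETR_EXTERNAL,cv2.CHAIN_APPROX_NONE)[0]:
            if len(ct)>(9 if k!="white" else 30):
                p=ct.reshape(-1,2)+[x0,y0];e=cv2.minEnclosingCircle(p.astype(np.float32));mo=p.mean(0)
                print(n,k,len(ct),np.round(e[0],1),round(e[1],1),onz(c[n],e[0],.099).round(4)[:2],"mean",mo.round(1))
    if n=="top": cv2.imwrite("pics/crop0.png",cv2.resize(f,None,fx=4.5,fy=4.5,interpolation=cv2.INTER_CUBIC))
E
```

```text
top blue 141 [298.2 196.6] 15.7 [0.6014 0.104 ] mean [297.4 196.4]
top red 22 [358.1 213.6] 4.6 [ 0.5636 -0.0246] mean [358.1 214. ]
top red 32 [288. 195.] 6.4 [0.6051 0.1261] mean [289.  195.8]
top red 12 [359.  190.5] 2.7 [ 0.6144 -0.027 ] mean [359.1 190.5]
top red 13 [303. 177.] 3.2 [0.6449 0.0939] mean [303.7 177.2]
top white 31 [353.1 202.7] 7.0 [ 0.5876 -0.014 ] mean [354.1 201.5]
top brass 41 [370.4 252.4] 7.8 [ 0.4793 -0.0496] mean [370.4 252.3]
top black 15 [326.  244.5] 3.4 [0.4967 0.0446] mean [326.2 244.5]
side blue 85 [352.  208.5] 12.3 [0.5995 0.1018] mean [352.7 208.6]
side red 15 [347. 235.] 3.2 [0.5644 0.004 ] mean [346.8 234.7]
side red 13 [349.5 196. ] 2.7 [0.6045 0.1544] mean [349.8 196. ]
side brass 18 [369.5 289. ] 4.5 [ 0.5762 -0.1801] mean [369.5 289. ]
side brass 38 [316.5 253.1] 6.9 [ 0.4776 -0.0448] mean [316.2 252.8]
side brass 303 [369.  234.5] 58.1 [ 0.6192 -0.0046] mean [379.1 224.9]
side brass 365 [331.5 234.5] 62.9 [0.5263 0.0132] mean [313.2 248.4]
```

View pics/crop0.png

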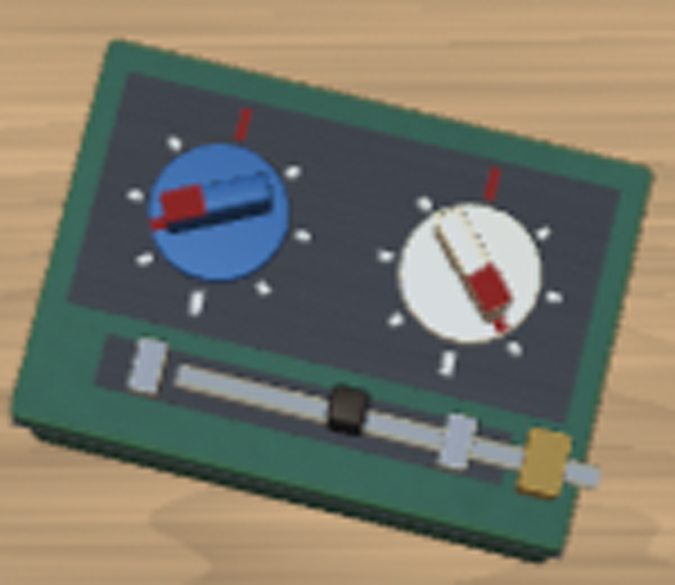

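```bash
cat >> h.py <<'E'
def go(o,P,ang):  # shift mm in tool axes, turn so that tool x points at world angle ang
    R=o["orientation"];s=R.T@(np.array(P)-o["position"])*1000
    a=np.arctan2(R[1,0],R[0,0]);t=-((ang-a+np.pi)%(2*np.pi)-np.pi)
    print("shift",s.round(1),"turn",round(t,3))
E
python3 - <<'E'
import pickle;from h import *
from bench import telemetry
c=pickle.load(open("c0.pkl","rb"));t=c["top"]
B=onz(t,(298.3,196.7),.099);W=onz(t,(354.4,210.4),.099);d=B-W
print(B,W,np.linalg.norm(d),np.arctan2(-d[0],d[1]))
go(telemetry.get_obs(),[.60,.103,.215],1.68)
E
```

```text
[0.60122383 0.10390147 0.099     ] [ 0.57057527 -0.01664034  0.099     ] 0.12437709989221307 -0.24898094287443256
shift [-520.4 -308.6   -1.3] turn 1.086
```

drive_tool --plan "-35 -20 0 0.1;-70 -41 0 0.2;-105 -62 0 0.3;-140 -83 0 0.4;-175 -104 0 0.5;-210 -125 0 0.6;-245 -145 0 0.7;-280 -166 0 0.8"

```text
time: 0.77
position: [0.4297, 0.3225, 0.2138]
orientation: [[-0.38, 0.925, -0.0], [0.925, 0.38, -0.0], [-0.0, -0.0, -1.0]]
ft_force: [0.9, 1.1, -0.4]
opening: 0.999
grip_force: 0.0
```

drive_tool --plan "-10 -34 0 0.08;-20 -68 0 0.16;-29 -102 0 0.24;-39 -136 0 0.28;-49 -170 0 0.28;-58 -204 0 0.28;-68 -238 0 0.28;-77 -271 0 0.28"

```text
time: 1.43
position: [0.2066, 0.1478, 0.2135]
orientation: [[-0.115, 0.993, -0.001], [0.993, 0.115, -0.0], [-0.0, -0.001, -1.0]]
ft_force: [0.9, -0.1, 1.7]
opening: 1.003
grip_force: 0.0
```

```bash
cat >> h.py <<'E'
def wrist(name=None):
    from bench import telemetry,optics
    o=telemetry.get_obs();c=dict(optics.capture("wrist"));H=np.array(c["hand_eye"])
    T=np.eye(4);T[:3,:3]=o["orientation"];T[:3,3]=o["position"];C=T@H
    c["xyz"]=C[:3,3];c["rotation"]=C[:3,:3]
    if name: cv2.imwrite(f"pics/{name}.png",c["frame"])
    return o,c
E
python3 - <<'E'
from h import *;import pickle
o,c=wrist("w0");pickle.dump(c,open("w0.pkl","wb"));print(o["time"],o["position"],o["joint_pos"],np.array(c["hand_eye"]).round(3).tolist(),c["xyz"])
for P in([.60,.103,.099],[.5706,-.0166,.099]):print(proj(c,P))
go(o,[.60,.103,.215],1.68)
E
```

```text
1.4333 [0.20661209 0.14783738 0.21354937] [ 3.84381279e-01 -5.91333773e-02  2.12420402e+00 -8.62493344e-05
  1.07714187e+00  2.69051837e-01] [[-0.001, 0.957, 0.291, 0.082], [1.0, 0.0, 0.002, 0.0], [0.001, 0.291, -0.957, -0.171], [0.0, 0.0, 0.0, 1.0]] [0.19755643 0.22952402 0.38475174]
[805.21561883 333.69563203]
[710.01233279 450.43597538]
shift [-89.8 385.6  -1.7] turn 0.006
```

View pics/w0.png

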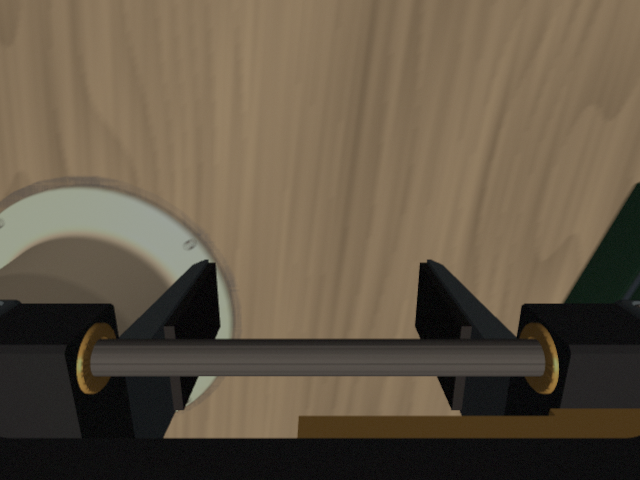

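drive_tool --plan "-9 38 0 0;-18 76 0 0;-27 114 0 0;-36 152 0 0;-45 190 0 0;-54 228 0 0;-63 266 0 0;-72 304 0 0"

```text
time: 2.15
position: [0.5204, 0.1117, 0.2135]
orientation: [[-0.114, 0.993, -0.001], [0.993, 0.114, 0.0], [0.0, -0.001, -1.0]]
ft_force: [-0.1, -0.2, -0.2]
opening: 1.0
grip_force: 0.0
```

drive_tool --plan "-9 38 0 0;-18 76 0 0;-18 82 0 0;-18 82 0 0;-18 82 0 0"

```text
time: 2.57
position: [0.6016, 0.1037, 0.2132]
orientation: [[-0.115, 0.993, -0.002], [0.993, 0.115, -0.0], [0.0, -0.002, -1.0]]
ft_force: [-0.6, 0.1, 1.0]
opening: 0.996
grip_force: 0.0
```

```bash
python3 - <<'E'
from h import *;import pickle
o,c=wrist("w1");pickle.dump((o,c),open("w1.pkl","wb"));print(o["time"],o["position"],o["joint_pos"],o["ft_force"],o["ft_torque"])
for P in([.60,.103,.099],[.5706,-.0166,.099]):print(proj(c,P))
E
```

```text
2.5667 [0.60161523 0.10372098 0.21320031] [ 7.29175786e-02  4.74437396e-01  1.38255212e+00  4.69645988e-05
  1.28616072e+00 -4.19581983e-02] [-0.63658929  0.06920704  0.96162493] [-0.09122174  0.05198547 -0.03171447]
[315.35454161 225.57279208]
[262.74866173 362.34230742]
```

View pics/w1.png

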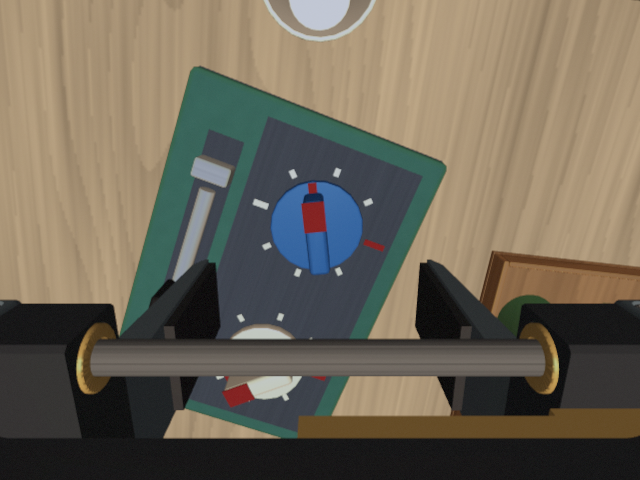

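```bash
python3 - <<'E'
from h import *;import pickle
o,c=pickle.load(open("w1.pkl","rb"));f=c["frame"];hsv=cv2.cvtColor(f,cv2.COLOR_BGR2HSV)[160:290,255:400]
b=cv2.inRange(hsv,(100,100,60),(125,255,255));r=cv2.inRange(hsv,(0,130,50),(8,255,255))|cv2.inRange(hsv,(172,130,50),(180,255,255))
def big(m):
    k=max(cv2.findContours(m,cv2.RETR_EXTERNAL,cv2.CHAIN_APPROX_NONE)[0],key=cv2.contourArea);return k.reshape(-1,2)+[255,160]
kb=cv2.convexHull(big(b|r).astype(np.int32)).reshape(-1,2);e=cv2.fitEllipse(kb);print(e)
print("disc",onz(c,e[0],.099))
q=big(r);print(cv2.minAreaRect(q[q[:,1]>200].astype(np.float32)),q.min(0),q.max(0))
C=onz(c,e[0],.099)
rr=q[q[:,1]>203].mean(0);P=onz(c,rr,.128);print(rr,P);d=P-C;print("ang",np.arctan2(d[1],d[0]))
tip=q[q[:,1]<q[:,1].min()+5].mean(0)
for z in(.102,.108):
  d=onz(c,tip,z)-C;print("tip",tip,np.arctan2(d[1],d[0]),np.hypot(d[0],d[1]))
E
```

```text
((316.21734619140625, 226.1322784423828), (91.5406265258789, 93.89000701904297), 177.7257080078125)
disc [0.60067219 0.10265035 0.099     ]
((313.524658203125, 216.7342529296875), (29.521108627319336, 21.512723922729492), 83.9909896850586) [302 201] [325 232]
[313.66666667 220.92      ] [0.5978175  0.11438125 0.128     ]
ang 1.8095049119313504
tip [313.23076923 202.84615385] 1.79986720852759 0.018178341169675215
tip [313.23076923 202.84615385] 1.7878096930249605 0.019543131111294656
```

drive_tool --plan "-1 -1 30 -0.05;-1 -1 60 -0.105;-1 -1 85 -0.105;-1 -1 100 -0.105;-1 -1 106 -0.105;-1 -1 110 -0.105;-1 -1 110 -0.105" --grip 40

```text
time: 3.2
position: [0.6009, 0.1028, 0.1042]
orientation: [[-0.218, 0.976, -0.0], [0.976, 0.218, -0.0], [-0.0, -0.0, -1.0]]
ft_force: [-0.5, 0.6, -0.3]
opening: 0.522
grip_force: 0.0
```

drive_tool --plan "0 0 0 0;0 0 0 0;0 0 0 0;0 0 0 0;0 0 0 0" --grip 8

```text
time: 3.62
position: [0.6012, 0.1026, 0.1043]
orientation: [[-0.218, 0.976, 0.0], [0.976, 0.218, -0.0], [-0.0, 0.0, -1.0]]
ft_force: [-18.9, -5.2, 10.3]
opening: 0.153
grip_force: 10.5
```

```bash
cat > s.py <<'E'
from bench import telemetry;import numpy as np
o=telemetry.get_obs();R=o["orientation"]
print(round(o["time"],2),"pos",o["position"].round(4),"ang",round(np.arctan2(R[1,0],R[0,0]),4),"F",o["ft_force"].round(1),"T",o["ft_torque"].round(3),"tau6",o["tau"][5].round(3),"q6",o["joint_pos"][5].round(3),"open",round(o["opening"]*91.2,2),"g",round(o["grip_force"],1))
E
python3 s.py
```

```text
3.62 pos [0.6012 0.1026 0.1043] ang 1.7908 F [-18.9  -5.2  10.3] T [-1.078  3.714 -0.193] tau6 -0.119 q6 -0.149 open 14.0 g 10.5
```

drive_tool --plan "0 -0.5 0 0;0 -0.5 0 0;0 -0.5 0 0"

```text
time: 3.87
position: [0.601, 0.1025, 0.1043]
orientation: [[-0.218, 0.976, 0.0], [0.976, 0.218, 0.0], [-0.0, 0.0, -1.0]]
ft_force: [-2.4, -0.4, 6.7]
opening: 0.148
grip_force: 30.0
```

```bash
python3 s.py
```

```text
3.87 pos [0.601  0.1025 0.1043] ang 1.7907 F [-2.4 -0.4  6.7] T [-0.115  0.329 -0.124] tau6 -0.089 q6 -0.149 open 13.5 g 30.0
```

drive_tool --plan "0 0 0 -0.1;0 0 0 -0.2;0 0 0 -0.3;0 0 0 -0.4;0 0 0 -0.5;0 0 0 -0.6"

```text
time: 4.37
position: [0.6009, 0.1025, 0.1043]
orientation: [[-0.734, 0.679, 0.0], [0.679, 0.734, 0.0], [-0.0, 0.0, -1.0]]
ft_force: [-2.0, 0.2, 6.4]
opening: 0.152
grip_force: 30.0
```

```bash
python3 s.py
```

```text
4.37 pos [0.6009 0.1025 0.1043] ang 2.3954 F [-2.   0.2  6.4] T [-0.113  0.339 -0.257] tau6 3.675 q6 -0.754 open 13.87 g 30.0
```

drive_tool --plan "0 0 0 -0.1;0 0 0 -0.2;0 0 0 -0.3;0 0 0 -0.4;0 0 0 -0.5;0 0 0 -0.6;0 0 0 -0.65"

```text
time: 4.95
position: [0.6009, 0.1025, 0.1043]
orientation: [[-0.995, 0.095, 0.0], [0.095, 0.995, 0.0], [-0.0, 0.0, -1.0]]
ft_force: [-1.3, -0.1, 6.7]
opening: 0.149
grip_force: 30.0
```

```bash
python3 s.py
```

```text
4.95 pos [0.6009 0.1025 0.1043] ang 3.0465 F [-1.3 -0.1  6.7] T [-0.052  0.32  -0.303] tau6 -0.088 q6 -1.405 open 13.61 g 30.0
```

drive_tool --plan "0 0 0 -0.06;0 0 0 -0.12;0 0 0 -0.16;0 0 0 -0.16"

```text
time: 5.28
position: [0.6009, 0.1025, 0.1044]
orientation: [[-0.998, -0.062, 0.0], [-0.062, 0.998, 0.0], [-0.0, -0.0, -1.0]]
ft_force: [-2.2, -0.1, 7.0]
opening: 0.153
grip_force: 30.0
```

```bash
python3 s.py
```

```text
5.28 pos [0.6009 0.1025 0.1044] ang -3.0794 F [-2.2 -0.1  7. ] T [-0.096  0.315  0.239] tau6 -1.397 q6 -1.562 open 13.99 g 30.0
```

drive_tool --plan "0 0 0 -0.015;0 0 0 -0.03;0 0 0 -0.03"

```text
time: 5.53
position: [0.6009, 0.1025, 0.1043]
orientation: [[-0.996, -0.09, 0.0], [-0.09, 0.996, -0.0], [-0.0, -0.0, -1.0]]
ft_force: [-1.7, -0.2, 7.0]
opening: 0.15
grip_force: 30.0
```

```bash
python3 s.py
```

```text
5.53 pos [0.6009 0.1025 0.1043] ang -3.0515 F [-1.7 -0.2  7. ] T [-0.052  0.376 -0.071] tau6 -0.623 q6 -1.59 open 13.65 g 30.0
```

drive_tool --plan "0 0 0 -0.015;0 0 0 -0.03;0 0 0 -0.03"

```text
time: 5.78
position: [0.6009, 0.1025, 0.1043]
orientation: [[-0.993, -0.12, 0.0], [-0.12, 0.993, -0.0], [-0.0, -0.0, -1.0]]
ft_force: [-2.7, -0.1, 6.7]
opening: 0.153
grip_force: 30.0
```

```bash
python3 s.py
```

```text
5.78 pos [0.6009 0.1025 0.1043] ang -3.0214 F [-2.7 -0.1  6.7] T [-0.072  0.405 -0.005] tau6 -0.598 q6 -1.62 open 13.95 g 30.0
```

drive_tool --plan "0 0 0 -0.015;0 0 0 -0.03"

```text
time: 5.95
position: [0.6009, 0.1025, 0.1043]
orientation: [[-0.989, -0.149, 0.0], [-0.149, 0.989, 0.0], [-0.0, -0.0, -1.0]]
ft_force: [-2.7, 0.1, 7.0]
opening: 0.149
grip_force: 30.0
```

```bash
python3 s.py
```

```text
5.95 pos [0.6009 0.1025 0.1043] ang -2.9919 F [-2.7  0.1  7. ] T [-0.094  0.348 -0.2  ] tau6 0.437 q6 -1.649 open 13.55 g 30.0
```

drive_tool --plan "0 0 0 -0.015;0 0 0 -0.03"

```text
time: 6.12
position: [0.6009, 0.1025, 0.1043]
orientation: [[-0.984, -0.179, 0.0], [-0.179, 0.984, 0.0], [-0.0, -0.0, -1.0]]
ft_force: [-1.6, -0.3, 6.9]
opening: 0.152
grip_force: 30.0
```

```bash
python3 s.py
```

```text
6.12 pos [0.6009 0.1025 0.1043] ang -2.9619 F [-1.6 -0.3  6.9] T [-0.028  0.368 -0.229] tau6 0.343 q6 -1.68 open 13.89 g 30.0
```

drive_tool --plan "0 0 0 -0.015;0 0 0 -0.03"

```text
time: 6.28
position: [0.6009, 0.1025, 0.1043]
orientation: [[-0.978, -0.208, 0.0], [-0.208, 0.978, 0.0], [-0.0, -0.0, -1.0]]
ft_force: [-1.9, -0.7, 7.5]
opening: 0.148
grip_force: 30.0
```

```bash
python3 s.py
```

```text
6.28 pos [0.6009 0.1025 0.1043] ang -2.9319 F [-1.9 -0.7  7.5] T [-0.091  0.355 -0.335] tau6 0.297 q6 -1.71 open 13.53 g 30.0
```

drive_tool --plan "0 0 0 -0.015;0 0 0 -0.03"

```text
time: 6.45
position: [0.6009, 0.1025, 0.1043]
orientation: [[-0.971, -0.237, 0.0], [-0.237, 0.971, 0.0], [-0.0, -0.0, -1.0]]
ft_force: [-1.7, -1.1, 7.1]
opening: 0.15
grip_force: 30.0
```

```bash
python3 s.py
```

```text
6.45 pos [0.6009 0.1025 0.1043] ang -2.9019 F [-1.7 -1.1  7.1] T [-0.114  0.38  -0.326] tau6 0.325 q6 -1.739 open 13.66 g 30.0
```

drive_tool --plan "0 0 0 -0.012;0 0 0 -0.024"

```text
time: 6.62
position: [0.6009, 0.1025, 0.1044]
orientation: [[-0.965, -0.261, 0.0], [-0.261, 0.965, 0.0], [-0.0, -0.0, -1.0]]
ft_force: [-3.1, 0.1, 6.6]
opening: 0.151
grip_force: 30.0
```

```bash
python3 s.py
```

```text
6.62 pos [0.6009 0.1025 0.1044] ang -2.878 F [-3.1  0.1  6.6] T [-0.104  0.378 -0.255] tau6 0.199 q6 -1.763 open 13.73 g 30.0
```

drive_tool --plan "0 0 0 -0.012;0 0 0 -0.024"

```text
time: 6.78
position: [0.6009, 0.1025, 0.1043]
orientation: [[-0.959, -0.284, 0.0], [-0.284, 0.959, 0.0], [-0.0, -0.0, -1.0]]
ft_force: [-1.4, 0.1, 7.4]
opening: 0.153
grip_force: 30.0
```

```bash
python3 s.py
```

```text
6.78 pos [0.6009 0.1025 0.1043] ang -2.854 F [-1.4  0.1  7.4] T [-0.085  0.343 -0.173] tau6 0.259 q6 -1.787 open 13.93 g 30.0
```

drive_tool --plan "0 0 0 -0.015;0 0 0 -0.03"

```text
time: 6.95
position: [0.6009, 0.1025, 0.1044]
orientation: [[-0.95, -0.312, 0.0], [-0.312, 0.95, -0.0], [-0.0, -0.0, -1.0]]
ft_force: [-2.1, -0.2, 7.5]
opening: 0.154
grip_force: 30.0
```

```bash
python3 s.py
```

```text
6.95 pos [0.6009 0.1025 0.1044] ang -2.8238 F [-2.1 -0.2  7.5] T [-0.139  0.371 -0.168] tau6 0.457 q6 -1.818 open 14.04 g 30.0
```

drive_tool --plan "0 0 0 -0.015;0 0 0 -0.03"

```text
time: 7.12
position: [0.6009, 0.1025, 0.1043]
orientation: [[-0.94, -0.341, 0.0], [-0.341, 0.94, -0.0], [-0.0, -0.0, -1.0]]
ft_force: [-2.0, -0.2, 7.7]
opening: 0.151
grip_force: 30.0
```

```bash
python3 s.py
```

```text
7.12 pos [0.6009 0.1025 0.1043] ang -2.7937 F [-2.  -0.2  7.7] T [-0.144  0.377 -0.079] tau6 0.51 q6 -1.848 open 13.77 g 30.0
```

drive_tool --plan "0 0 0 -0.01;0 0 0 -0.02"

```text
time: 7.28
position: [0.6009, 0.1025, 0.1043]
orientation: [[-0.933, -0.359, 0.0], [-0.359, 0.933, -0.0], [-0.0, -0.0, -1.0]]
ft_force: [-1.5, -1.2, 7.3]
opening: 0.152
grip_force: 30.0
```

```bash
python3 s.py
```

```text
7.28 pos [0.6009 0.1025 0.1043] ang -2.7739 F [-1.5 -1.2  7.3] T [-0.153  0.384  0.   ] tau6 0.294 q6 -1.867 open 13.9 g 30.0
```

drive_tool --plan "0 0 0 -0.01;0 0 0 -0.02"

```text
time: 7.45
position: [0.6009, 0.1025, 0.1043]
orientation: [[-0.926, -0.378, 0.0], [-0.378, 0.926, -0.0], [-0.0, -0.0, -1.0]]
ft_force: [-1.6, -0.9, 8.1]
opening: 0.153
grip_force: 30.0
```

```bash
python3 s.py
```

```text
7.45 pos [0.6009 0.1025 0.1043] ang -2.7539 F [-1.6 -0.9  8.1] T [-0.144  0.459 -0.06 ] tau6 0.397 q6 -1.887 open 13.95 g 30.0
```

drive_tool --plan "0 0 0 -0.01;0 0 0 -0.02"

```text
time: 7.62
position: [0.6009, 0.1025, 0.1044]
orientation: [[-0.918, -0.396, 0.0], [-0.396, 0.918, -0.0], [-0.0, -0.0, -1.0]]
ft_force: [-2.5, -0.9, 7.3]
opening: 0.15
grip_force: 30.0
```

```bash
python3 s.py
```

```text
7.62 pos [0.6009 0.1025 0.1044] ang -2.734 F [-2.5 -0.9  7.3] T [-0.078  0.445 -0.144] tau6 0.209 q6 -1.907 open 13.71 g 30.0
```

drive_tool --plan "0 0 0 -0.01;0 0 0 -0.02"

```text
time: 7.78
position: [0.6009, 0.1025, 0.1043]
orientation: [[-0.91, -0.415, 0.0], [-0.415, 0.91, 0.0], [-0.0, -0.0, -1.0]]
ft_force: [-2.7, -1.5, 6.8]
opening: 0.15
grip_force: 30.0
```

```bash
python3 s.py
```

```text
7.78 pos [0.6009 0.1025 0.1043] ang -2.7141 F [-2.7 -1.5  6.8] T [-0.032  0.466 -0.256] tau6 0.152 q6 -1.927 open 13.66 g 30.0
```

drive_tool --plan "0 0 0 -0.01;0 0 0 -0.02"

```text
time: 7.95
position: [0.6009, 0.1025, 0.1044]
orientation: [[-0.902, -0.433, 0.0], [-0.433, 0.902, 0.0], [-0.0, -0.0, -1.0]]
ft_force: [-2.3, -0.8, 7.2]
opening: 0.15
grip_force: 30.0
```

```bash
python3 s.py
```

```text
7.95 pos [0.6009 0.1025 0.1044] ang -2.6941 F [-2.3 -0.8  7.2] T [ 0.008  0.522 -0.283] tau6 0.156 q6 -1.947 open 13.64 g 30.0
```

drive_tool --plan "0 0 0 -0.01;0 0 0 -0.02"

```text
time: 8.12
position: [0.6009, 0.1025, 0.1044]
orientation: [[-0.893, -0.451, 0.0], [-0.451, 0.893, 0.0], [-0.0, -0.0, -1.0]]
ft_force: [-1.7, -0.2, 7.7]
opening: 0.15
grip_force: 30.0
```

```bash
python3 s.py
```

```text
8.12 pos [0.6009 0.1025 0.1044] ang -2.6741 F [-1.7 -0.2  7.7] T [ 0.001  0.418 -0.303] tau6 0.081 q6 -1.967 open 13.65 g 30.0
```

drive_tool --plan "0 0 0 -0.01;0 0 0 -0.02"

```text
time: 8.28
position: [0.6009, 0.1025, 0.1043]
orientation: [[-0.884, -0.468, 0.0], [-0.468, 0.884, 0.0], [-0.0, -0.0, -1.0]]
ft_force: [-2.8, -0.7, 6.8]
opening: 0.153
grip_force: 30.0
```

```bash
python3 s.py
```

```text
8.28 pos [0.6009 0.1025 0.1043] ang -2.6543 F [-2.8 -0.7  6.8] T [ 0.054  0.396 -0.505] tau6 -0.121 q6 -1.987 open 13.94 g 30.0
```

drive_tool --plan "0 0 0 -0.01;0 0 0 -0.01"

```text
time: 8.45
position: [0.6009, 0.1025, 0.1043]
orientation: [[-0.879, -0.477, 0.0], [-0.477, 0.879, 0.0], [-0.0, -0.0, -1.0]]
ft_force: [-2.4, 0.4, 6.5]
opening: 0.154
grip_force: 30.0
```

```bash
python3 s.py
```

```text
8.45 pos [0.6009 0.1025 0.1043] ang -2.6443 F [-2.4  0.4  6.5] T [ 0.113  0.333 -0.58 ] tau6 -0.935 q6 -1.997 open 14.03 g 30.0
```

drive_tool --plan "0 0 0 0.015;0 0 0 0.03"

```text
time: 8.62
position: [0.6009, 0.1025, 0.1043]
orientation: [[-0.893, -0.45, 0.0], [-0.45, 0.893, -0.0], [-0.0, -0.0, -1.0]]
ft_force: [-1.9, -0.3, 6.8]
opening: 0.149
grip_force: 30.0
```

```bash
python3 s.py
```

```text
8.62 pos [0.6009 0.1025 0.1043] ang -2.6749 F [-1.9 -0.3  6.8] T [-0.072  0.427  0.214] tau6 -0.532 q6 -1.966 open 13.61 g 30.0
```

drive_tool --plan "0 0 0 0.01;0 0 0 0.02"

```text
time: 8.78
position: [0.601, 0.1025, 0.1043]
orientation: [[-0.902, -0.432, 0.0], [-0.432, 0.902, -0.0], [-0.0, -0.0, -1.0]]
ft_force: [-1.9, -0.5, 7.6]
opening: 0.15
grip_force: 30.0
```

```bash
python3 s.py
```

```text
8.78 pos [0.601  0.1025 0.1043] ang -2.6947 F [-1.9 -0.5  7.6] T [-0.037  0.487  0.277] tau6 -0.107 q6 -1.947 open 13.69 g 30.0
```

drive_tool --plan "0 0 0 0.01;0 0 0 0.02"

```text
time: 8.95
position: [0.6009, 0.1025, 0.1044]
orientation: [[-0.91, -0.414, 0.0], [-0.414, 0.91, -0.0], [-0.0, -0.0, -1.0]]
ft_force: [-1.7, -0.1, 6.5]
opening: 0.154
grip_force: 30.0
```

```bash
python3 s.py
```

```text
8.95 pos [0.6009 0.1025 0.1044] ang -2.7146 F [-1.7 -0.1  6.5] T [-0.091  0.453  0.264] tau6 -0.155 q6 -1.927 open 14.06 g 30.0
```

drive_tool --plan "0 0 0 0.01;0 0 0 0.02"

```text
time: 9.12
position: [0.6009, 0.1025, 0.1043]
orientation: [[-0.918, -0.396, 0.0], [-0.396, 0.918, -0.0], [-0.0, -0.0, -1.0]]
ft_force: [-0.9, -0.3, 7.0]
opening: 0.153
grip_force: 30.0
```

```bash
python3 s.py
```

```text
9.12 pos [0.6009 0.1025 0.1043] ang -2.7346 F [-0.9 -0.3  7. ] T [-0.027  0.458  0.296] tau6 -0.104 q6 -1.907 open 13.91 g 30.0
```

drive_tool --plan "0 0 0 0.01;0 0 0 0.02"

```text
time: 9.28
position: [0.6009, 0.1025, 0.1044]
orientation: [[-0.926, -0.378, 0.0], [-0.378, 0.926, -0.0], [-0.0, -0.0, -1.0]]
ft_force: [-2.7, 0.5, 7.0]
opening: 0.153
grip_force: 30.0
```

```bash
python3 s.py
```

```text
9.28 pos [0.6009 0.1025 0.1044] ang -2.7544 F [-2.7  0.5  7. ] T [-0.188  0.43   0.488] tau6 0.108 q6 -1.887 open 13.98 g 30.0
```

drive_tool --plan "0 0 0 0.01;0 0 0 0.02"

```text
time: 9.45
position: [0.6009, 0.1025, 0.1043]
orientation: [[-0.933, -0.359, 0.0], [-0.359, 0.933, -0.0], [-0.0, -0.0, -1.0]]
ft_force: [-1.8, 0.1, 7.0]
opening: 0.154
grip_force: 30.0
```

```bash
python3 s.py
```

```text
9.45 pos [0.6009 0.1025 0.1043] ang -2.7742 F [-1.8  0.1  7. ] T [-0.226  0.392  0.576] tau6 0.197 q6 -1.867 open 14.04 g 30.0
```

drive_tool --plan "0 0 0 -0.02;0 0 0 -0.04;0 0 0 -0.07;0 0 0 -0.07"

```text
time: 9.78
position: [0.6009, 0.1025, 0.1043]
orientation: [[-0.905, -0.425, 0.0], [-0.425, 0.905, -0.0], [-0.0, -0.0, -1.0]]
ft_force: [-1.8, -1.3, 6.5]
opening: 0.151
grip_force: 30.0
```

drive_tool --plan "0 0 0 0;0 0 0 0;0 0 0 0;0 0 -15 0;0 0 -40 0;0 0 -75 0;0 0 -110 -0.05;0 0 -112 -0.1" --grip 40

```text
time: 10.45
position: [0.6035, 0.1028, 0.2222]
orientation: [[-0.858, -0.514, 0.009], [-0.514, 0.858, 0.001], [-0.008, -0.004, -1.0]]
ft_force: [0.2, 0.5, 1.0]
opening: 0.434
grip_force: 0.0
```

```bash
python3 s.py; python3 - <<'E'
from h import *
from bench import telemetry
go(telemetry.get_obs(),[.5702,-.018,.215],-2.6)
E
```

```text
10.45 pos [0.6035 0.1028 0.2222] ang -2.6023 F [0.2 0.5 1. ] T [0.039 0.    0.054] tau6 2.436 q6 -2.039 open 39.56 g 0.0
shift [ 90.7 -86.5   6.9] turn -0.002
```

drive_tool --plan "22 -22 0 0;44 -44 0 0;66 -66 0 0;88 -87.5 0 0;88 -87.5 0 0;88 -87.5 0 0"

```text
time: 10.95
position: [0.5697, -0.019, 0.216]
orientation: [[-0.86, -0.51, -0.0], [-0.51, 0.86, 0.0], [0.0, 0.0, -1.0]]
ft_force: [-0.6, 0.1, 0.4]
opening: 0.432
grip_force: 0.0
```

```bash
python3 s.py; python3 - <<'E'
from h import *;import pickle
o,c=wrist("w2");pickle.dump((o,c),open("w2.pkl","wb"))
for P in([.601,.1025,.099],[.5702,-.018,.099]):print(proj(c,P))
E
```

```text
10.95 pos [ 0.5697 -0.019   0.216 ] ang -2.6069 F [-0.6  0.1  0.4] T [ 0.119  0.053 -0.002] tau6 -0.576 q6 -2.244 open 39.39 g 0.0
[429.0123867  331.85820388]
[318.70650704 226.07186688]
```

View pics/w2.png

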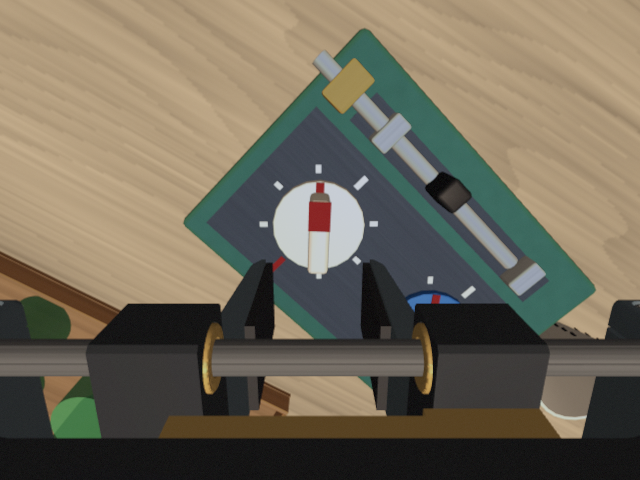

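drive_tool --plan "0 0 30 0.01;0 0 60 0.01;0 0 85 0.01;0 0 101 0.01;0 0 108 0.01;0 0 112 0.01;0 0 112 0.01"

```text
time: 11.58
position: [0.5702, -0.0171, 0.1038]
orientation: [[-0.864, -0.504, -0.0], [-0.504, 0.864, 0.0], [0.0, 0.0, -1.0]]
ft_force: [-0.4, -0.7, 0.3]
opening: 0.439
grip_force: 0.0
```

drive_tool --plan "0 0 0 0;0 0 0 0;0 0 0 0;0 0 0 0;0 0 0 0;0 0 0 0" --grip 8

```text
time: 12.08
position: [0.5705, -0.0178, 0.1046]
orientation: [[-0.864, -0.503, 0.001], [-0.503, 0.864, -0.0], [-0.001, -0.001, -1.0]]
ft_force: [-0.2, -0.2, 7.1]
opening: 0.155
grip_force: 30.0
```

```bash
python3 s.py
```

```text
12.08 pos [ 0.5705 -0.0178  0.1046] ang -2.6144 F [-0.2 -0.2  7.1] T [0.003 0.068 0.037] tau6 0.054 q6 -2.234 open 14.16 g 30.0
```

drive_tool --plan "0 0 0 0.1;0 0 0 0.2;0 0 0 0.3;0 0 0 0.4;0 0 0 0.5;0 0 0 0.6;0 0 0 0.7"

```text
time: 12.67
position: [0.5705, -0.0177, 0.1046]
orientation: [[-0.984, 0.177, 0.001], [0.177, 0.984, -0.0], [-0.001, 0.0, -1.0]]
ft_force: [-0.0, 1.0, 7.2]
opening: 0.154
grip_force: 30.0
```

drive_tool --plan "0 0 0 0.1;0 0 0 0.2;0 0 0 0.3;0 0 0 0.35;0 0 0 0.38"

```text
time: 13.08
position: [0.5705, -0.0177, 0.1046]
orientation: [[-0.849, 0.528, 0.001], [0.528, 0.849, -0.0], [-0.001, 0.001, -1.0]]
ft_force: [-0.9, 1.1, 6.7]
opening: 0.154
grip_force: 30.0
```

```bash
python3 s.py
```

```text
13.08 pos [ 0.5705 -0.0177  0.1046] ang 2.5857 F [-0.9  1.1  6.7] T [0.195 0.017 0.227] tau6 0.214 q6 -1.151 open 14.03 g 30.0
```

drive_tool --plan "0 0 0 0.015;0 0 0 0.03"

```text
time: 13.25
position: [0.5705, -0.0177, 0.1045]
orientation: [[-0.835, 0.551, 0.001], [0.551, 0.835, -0.0], [-0.001, 0.001, -1.0]]
ft_force: [-0.5, 0.3, 7.0]
opening: 0.148
grip_force: 30.0
```

```bash
python3 s.py
```

```text
13.25 pos [ 0.5705 -0.0177  0.1045] ang 2.5581 F [-0.5  0.3  7. ] T [ 0.205 -0.031  0.274] tau6 -0.161 q6 -1.123 open 13.52 g 30.0
```

drive_tool --plan "0 0 0 0.015;0 0 0 0.03"

```text
time: 13.42
position: [0.5705, -0.0177, 0.1045]
orientation: [[-0.818, 0.576, 0.001], [0.576, 0.818, -0.0], [-0.001, 0.001, -1.0]]
ft_force: [0.4, 1.7, 5.6]
opening: 0.15
grip_force: 30.0
```

```bash
python3 s.py
```

```text
13.42 pos [ 0.5705 -0.0177  0.1045] ang 2.5282 F [0.4 1.7 5.6] T [0.167 0.046 0.308] tau6 -0.336 q6 -1.093 open 13.71 g 30.0
```

drive_tool --plan "0 0 0 0.015;0 0 0 0.03"

```text
time: 13.58
position: [0.5705, -0.0177, 0.1045]
orientation: [[-0.8, 0.6, 0.001], [0.6, 0.8, -0.0], [-0.001, 0.001, -1.0]]
ft_force: [0.4, 1.0, 6.8]
opening: 0.153
grip_force: 30.0
```

```bash
python3 s.py
```

```text
13.58 pos [ 0.5705 -0.0177  0.1045] ang 2.4982 F [0.4 1.  6.8] T [ 0.217 -0.019  0.285] tau6 -0.298 q6 -1.063 open 14.0 g 30.0
```

drive_tool --plan "0 0 0 0.015;0 0 0 0.03"

```text
time: 13.75
position: [0.5705, -0.0177, 0.1045]
orientation: [[-0.782, 0.624, 0.001], [0.624, 0.782, -0.0], [-0.001, 0.001, -1.0]]
ft_force: [-0.0, 1.2, 6.9]
opening: 0.153
grip_force: 30.0
```

```bash
python3 s.py
```

```text
13.75 pos [ 0.5705 -0.0177  0.1045] ang 2.4682 F [-0.   1.2  6.9] T [0.19  0.007 0.243] tau6 -0.328 q6 -1.033 open 13.98 g 30.0
```

drive_tool --plan "0 0 0 0.015;0 0 0 0.03"

```text
time: 13.92
position: [0.5705, -0.0176, 0.1046]
orientation: [[-0.763, 0.647, 0.001], [0.647, 0.763, -0.0], [-0.001, 0.001, -1.0]]
ft_force: [-0.7, 0.7, 7.0]
opening: 0.149
grip_force: 30.0
```

```bash
python3 s.py
```

```text
13.92 pos [ 0.5705 -0.0176  0.1046] ang 2.4382 F [-0.7  0.7  7. ] T [ 0.252 -0.041  0.231] tau6 -0.352 q6 -1.003 open 13.58 g 30.0
```

drive_tool --plan "0 0 0 0.015;0 0 0 0.03"

```text
time: 14.08
position: [0.5705, -0.0177, 0.1046]
orientation: [[-0.743, 0.669, 0.001], [0.669, 0.743, -0.0], [-0.001, 0.001, -1.0]]
ft_force: [0.0, 0.0, 7.2]
opening: 0.153
grip_force: 30.0
```

```bash
python3 s.py
```

```text
14.08 pos [ 0.5705 -0.0177  0.1046] ang 2.4082 F [0.  0.  7.2] T [ 0.202 -0.039  0.267] tau6 -0.317 q6 -0.973 open 13.94 g 30.0
```

drive_tool --plan "0 0 0 0.015;0 0 0 0.03"

```text
time: 14.25
position: [0.5705, -0.0177, 0.1045]
orientation: [[-0.723, 0.691, 0.001], [0.691, 0.723, -0.0], [-0.001, 0.001, -1.0]]
ft_force: [-0.0, 0.8, 6.1]
opening: 0.149
grip_force: 30.0
```

```bash
python3 s.py
```

```text
14.25 pos [ 0.5705 -0.0177  0.1045] ang 2.3782 F [-0.   0.8  6.1] T [ 0.2   -0.057  0.221] tau6 -0.337 q6 -0.943 open 13.62 g 30.0
```

drive_tool --plan "0 0 0 0.01;0 0 0 0.02"

```text
time: 14.42
position: [0.5705, -0.0177, 0.1045]
orientation: [[-0.709, 0.706, 0.001], [0.706, 0.709, -0.0], [-0.001, 0.001, -1.0]]
ft_force: [-0.2, 2.2, 7.2]
opening: 0.149
grip_force: 30.0
```

```bash
python3 s.py
```

```text
14.42 pos [ 0.5705 -0.0177  0.1045] ang 2.3584 F [-0.2  2.2  7.2] T [ 0.265 -0.057  0.27 ] tau6 -0.115 q6 -0.923 open 13.62 g 30.0
```

drive_tool --plan "0 0 0 0.015;0 0 0 0.03"

```text
time: 14.58
position: [0.5705, -0.0177, 0.1046]
orientation: [[-0.687, 0.727, 0.001], [0.727, 0.687, -0.0], [-0.001, 0.001, -1.0]]
ft_force: [0.1, 1.7, 7.2]
opening: 0.15
grip_force: 30.0
```

```bash
python3 s.py
```

```text
14.58 pos [ 0.5705 -0.0177  0.1046] ang 2.3282 F [0.1 1.7 7.2] T [ 0.216 -0.032  0.309] tau6 -0.364 q6 -0.893 open 13.68 g 30.0
```

drive_tool --plan "0 0 0 0.015;0 0 0 0.03"

```text
time: 14.75
position: [0.5705, -0.0177, 0.1046]
orientation: [[-0.665, 0.747, 0.001], [0.747, 0.665, -0.0], [-0.001, 0.001, -1.0]]
ft_force: [1.0, 1.8, 7.8]
opening: 0.151
grip_force: 30.0
```

```bash
python3 s.py
```

```text
14.75 pos [ 0.5705 -0.0177  0.1046] ang 2.2982 F [1.  1.8 7.8] T [ 0.236 -0.027  0.225] tau6 -0.339 q6 -0.863 open 13.75 g 30.0
```

drive_tool --plan "0 0 0 0.015;0 0 0 0.03"

```text
time: 14.92
position: [0.5705, -0.0176, 0.1046]
orientation: [[-0.642, 0.766, 0.001], [0.766, 0.642, -0.0], [-0.001, 0.001, -1.0]]
ft_force: [-0.3, 2.1, 6.8]
opening: 0.15
grip_force: 30.0
```

```bash
python3 s.py
```

```text
14.92 pos [ 0.5705 -0.0176  0.1046] ang 2.2682 F [-0.3  2.1  6.8] T [0.234 0.01  0.271] tau6 -0.295 q6 -0.833 open 13.71 g 30.0
```

drive_tool --plan "0 0 0 0.015;0 0 0 0.03"

```text
time: 15.08
position: [0.5706, -0.0176, 0.1046]
orientation: [[-0.619, 0.785, 0.001], [0.785, 0.619, -0.0], [-0.001, 0.001, -1.0]]
ft_force: [-0.4, 1.7, 6.6]
opening: 0.152
grip_force: 30.0
```

```bash
python3 s.py
```

```text
15.08 pos [ 0.5706 -0.0176  0.1046] ang 2.2382 F [-0.4  1.7  6.6] T [ 0.179 -0.035  0.292] tau6 -0.325 q6 -0.803 open 13.9 g 30.0
```

drive_tool --plan "0 0 0 0.015;0 0 0 0.03"

```text
time: 15.25
position: [0.5705, -0.0177, 0.1045]
orientation: [[-0.595, 0.804, 0.001], [0.804, 0.595, -0.0], [-0.001, 0.001, -1.0]]
ft_force: [0.4, 1.1, 6.6]
opening: 0.154
grip_force: 30.0
```

```bash
python3 s.py
```

```text
15.25 pos [ 0.5705 -0.0177  0.1045] ang 2.2082 F [0.4 1.1 6.6] T [ 0.21  -0.026  0.254] tau6 -0.35 q6 -0.773 open 14.03 g 30.0
```

drive_tool --plan "0 0 0 0.015;0 0 0 0.03"

```text
time: 15.42
position: [0.5705, -0.0176, 0.1046]
orientation: [[-0.571, 0.821, 0.001], [0.821, 0.571, -0.0], [-0.001, 0.001, -1.0]]
ft_force: [0.2, 2.5, 6.4]
opening: 0.15
grip_force: 30.0
```

```bash
python3 s.py
```

```text
15.42 pos [ 0.5705 -0.0176  0.1046] ang 2.1782 F [0.2 2.5 6.4] T [ 0.218 -0.069  0.241] tau6 -0.319 q6 -0.743 open 13.7 g 30.0
```

drive_tool --plan "0 0 0 0.02;0 0 0 0.04"

```text
time: 15.58
position: [0.5705, -0.0176, 0.1045]
orientation: [[-0.537, 0.843, 0.001], [0.843, 0.537, -0.0], [-0.001, 0.001, -1.0]]
ft_force: [0.0, 1.7, 7.0]
opening: 0.153
grip_force: 30.0
```

```bash
python3 s.py
```

```text
15.58 pos [ 0.5705 -0.0176  0.1045] ang 2.1381 F [0.  1.7 7. ] T [ 0.22  -0.011  0.265] tau6 -0.589 q6 -0.703 open 13.95 g 30.0
```

drive_tool --plan "0 0 0 0.015;0 0 0 0.03"

```text
time: 15.75
position: [0.5706, -0.0176, 0.1045]
orientation: [[-0.512, 0.859, 0.001], [0.859, 0.512, -0.0], [-0.001, 0.001, -1.0]]
ft_force: [-0.2, 1.3, 5.8]
opening: 0.152
grip_force: 30.0
```

```bash
python3 s.py
```

```text
15.75 pos [ 0.5706 -0.0176  0.1045] ang 2.1082 F [-0.2  1.3  5.8] T [ 0.232 -0.036  0.314] tau6 -0.261 q6 -0.673 open 13.83 g 30.0
```

drive_tool --plan "0 0 0 0.015;0 0 0 0.03"

```text
time: 15.92
position: [0.5705, -0.0176, 0.1046]
orientation: [[-0.486, 0.874, 0.001], [0.874, 0.486, -0.0], [-0.001, 0.001, -1.0]]
ft_force: [0.2, 1.8, 6.2]
opening: 0.155
grip_force: 30.0
```

```bash
python3 s.py
```

```text
15.92 pos [ 0.5705 -0.0176  0.1046] ang 2.0782 F [0.2 1.8 6.2] T [ 0.24  -0.047  0.264] tau6 -0.334 q6 -0.643 open 14.1 g 30.0
```

drive_tool --plan "0 0 0 0.015;0 0 0 0.03"

```text
time: 16.08
position: [0.5706, -0.0176, 0.1045]
orientation: [[-0.459, 0.888, 0.001], [0.888, 0.459, 0.0], [-0.001, 0.001, -1.0]]
ft_force: [-0.4, 1.2, 5.5]
opening: 0.152
grip_force: 30.0
```

```bash
python3 s.py
```

```text
16.08 pos [ 0.5706 -0.0176  0.1045] ang 2.0482 F [-0.4  1.2  5.5] T [ 0.179 -0.112  0.316] tau6 -0.335 q6 -0.613 open 13.82 g 30.0
```

drive_tool --plan "0 0 0 0.015;0 0 0 0.03"

```text
time: 16.25
position: [0.5705, -0.0177, 0.1045]
orientation: [[-0.433, 0.902, 0.001], [0.902, 0.433, -0.0], [-0.001, 0.001, -1.0]]
ft_force: [0.4, 1.5, 6.3]
opening: 0.153
grip_force: 30.0
```

```bash
python3 s.py
```

```text
16.25 pos [ 0.5705 -0.0177  0.1045] ang 2.0182 F [0.4 1.5 6.3] T [ 0.185 -0.027  0.268] tau6 -0.318 q6 -0.583 open 13.96 g 30.0
```

drive_tool --plan "0 0 0 0.015;0 0 0 0.03"

```text
time: 16.42
position: [0.5706, -0.0176, 0.1046]
orientation: [[-0.405, 0.914, 0.001], [0.914, 0.405, -0.0], [-0.001, 0.001, -1.0]]
ft_force: [0.2, 1.4, 5.7]
opening: 0.153
grip_force: 30.0
```

```bash
python3 s.py
```

```text
16.42 pos [ 0.5706 -0.0176  0.1046] ang 1.9882 F [0.2 1.4 5.7] T [ 0.251 -0.049  0.183] tau6 -0.338 q6 -0.553 open 13.93 g 30.0
```

drive_tool --plan "0 0 0 0.015;0 0 0 0.03"

```text
time: 16.58
position: [0.5706, -0.0176, 0.1046]
orientation: [[-0.378, 0.926, 0.001], [0.926, 0.378, -0.0], [-0.001, 0.001, -1.0]]
ft_force: [0.3, 1.5, 6.2]
opening: 0.155
grip_force: 30.0
```

```bash
python3 s.py
```

```text
16.58 pos [ 0.5706 -0.0176  0.1046] ang 1.9582 F [0.3 1.5 6.2] T [ 0.234 -0.157  0.207] tau6 -0.379 q6 -0.523 open 14.13 g 30.0
```

drive_tool --plan "0 0 0 0.015;0 0 0 0.03"

```text
time: 16.75
position: [0.5706, -0.0176, 0.1046]
orientation: [[-0.35, 0.937, 0.001], [0.937, 0.35, 0.0], [-0.0, 0.001, -1.0]]
ft_force: [-0.3, 1.5, 5.6]
opening: 0.155
grip_force: 30.0
```

```bash
python3 s.py
```

```text
16.75 pos [ 0.5706 -0.0176  0.1046] ang 1.9281 F [-0.3  1.5  5.6] T [ 0.287 -0.021  0.142] tau6 -0.432 q6 -0.493 open 14.14 g 30.0
```

Dip begins, as with the blue dial.

drive_tool --plan "0 0 0 0.015;0 0 0 0.03"

```text
time: 16.92
position: [0.5706, -0.0176, 0.1045]
orientation: [[-0.321, 0.947, 0.001], [0.947, 0.321, 0.0], [-0.0, 0.001, -1.0]]
ft_force: [0.1, 1.1, 5.8]
opening: 0.148
grip_force: 30.0
```

```bash
python3 s.py
```

```text
16.92 pos [ 0.5706 -0.0176  0.1045] ang 1.8981 F [0.1 1.1 5.8] T [ 0.296 -0.065  0.095] tau6 -0.515 q6 -0.463 open 13.54 g 30.0
```

drive_tool --plan "0 0 0 0.015;0 0 0 0.03"

```text
time: 17.08
position: [0.5705, -0.0176, 0.1045]
orientation: [[-0.293, 0.956, 0.001], [0.956, 0.293, 0.0], [-0.0, 0.001, -1.0]]
ft_force: [0.2, 1.2, 5.4]
opening: 0.157
grip_force: 30.0
```

```bash
python3 s.py
```

```text
17.08 pos [ 0.5705 -0.0176  0.1045] ang 1.868 F [0.2 1.2 5.4] T [ 0.374 -0.08  -0.007] tau6 -0.581 q6 -0.433 open 14.36 g 30.0
```

drive_tool --plan "0 0 0 0.015;0 0 0 0.03"

```text
time: 17.25
position: [0.5706, -0.0176, 0.1045]
orientation: [[-0.264, 0.964, 0.001], [0.964, 0.264, 0.0], [-0.0, 0.001, -1.0]]
ft_force: [0.6, 2.1, 6.2]
opening: 0.155
grip_force: 30.0
```

```bash
python3 s.py
```

```text
17.25 pos [ 0.5706 -0.0176  0.1045] ang 1.8381 F [0.6 2.1 6.2] T [ 0.227 -0.006  0.219] tau6 -0.384 q6 -0.403 open 14.09 g 30.0
```

drive_tool --plan "0 0 0 0.01;0 0 0 0.02"

```text
time: 17.42
position: [0.5706, -0.0177, 0.1046]
orientation: [[-0.245, 0.97, 0.001], [0.97, 0.245, -0.0], [-0.0, 0.001, -1.0]]
ft_force: [-0.2, 2.6, 5.8]
opening: 0.152
grip_force: 30.0
```

```bash
python3 s.py
```

```text
17.42 pos [ 0.5706 -0.0177  0.1046] ang 1.8184 F [-0.2  2.6  5.8] T [0.26  0.003 0.221] tau6 -0.108 q6 -0.383 open 13.89 g 30.0
```

drive_tool --plan "0 0 0 0.01;0 0 0 0.02"

```text
time: 17.58
position: [0.5705, -0.0176, 0.1045]
orientation: [[-0.226, 0.974, 0.001], [0.974, 0.226, 0.0], [-0.0, 0.001, -1.0]]
ft_force: [0.3, 1.8, 6.6]
opening: 0.151
grip_force: 30.0
```

```bash
python3 s.py
```

```text
17.58 pos [ 0.5705 -0.0176  0.1045] ang 1.7984 F [0.3 1.8 6.6] T [ 0.309 -0.026  0.271] tau6 -0.154 q6 -0.363 open 13.8 g 30.0
```

drive_tool --plan "0 0 0 0.01;0 0 0 0.02"

```text
time: 17.75
position: [0.5706, -0.0176, 0.1046]
orientation: [[-0.206, 0.979, 0.001], [0.979, 0.206, -0.0], [-0.0, 0.001, -1.0]]
ft_force: [0.6, 1.6, 6.7]
opening: 0.153
grip_force: 30.0
```

```bash
python3 s.py
```

```text
17.75 pos [ 0.5706 -0.0176  0.1046] ang 1.7785 F [0.6 1.6 6.7] T [0.193 0.035 0.301] tau6 -0.065 q6 -0.343 open 13.97 g 30.0
```

drive_tool --plan "0 0 0 0.01;0 0 0 0.02"

```text
time: 17.92
position: [0.5706, -0.0176, 0.1045]
orientation: [[-0.187, 0.982, 0.001], [0.982, 0.187, -0.0], [-0.0, 0.001, -1.0]]
ft_force: [0.8, 1.2, 7.2]
opening: 0.153
grip_force: 30.0
```

```bash
python3 s.py
```

```text
17.92 pos [ 0.5706 -0.0176  0.1045] ang 1.7587 F [0.8 1.2 7.2] T [ 0.123 -0.001  0.542] tau6 0.151 q6 -0.323 open 13.91 g 30.0
```

drive_tool --plan "0 0 0 -0.02;0 0 0 -0.04;0 0 0 -0.055;0 0 0 -0.055"

```text
time: 18.25
position: [0.5706, -0.0176, 0.1046]
orientation: [[-0.241, 0.97, 0.001], [0.97, 0.241, 0.0], [-0.0, 0.001, -1.0]]
ft_force: [0.2, 1.1, 6.4]
opening: 0.15
grip_force: 30.0
```

drive_tool --plan "0 0 0 0;0 0 0 0;0 0 0 0;0 0 -15 0;0 0 -35 0;0 0 -60 0;0 0 -80 -0.1;0 0 -80 -0.2" --grip 40

```text
time: 18.92
position: [0.5718, -0.0179, 0.1877]
orientation: [[-0.432, 0.902, 0.005], [0.902, 0.432, -0.001], [-0.003, 0.004, -1.0]]
ft_force: [1.1, -0.8, 0.6]
opening: 0.44
grip_force: 0.0
```

```bash
python3 s.py; python3 - <<'E'
from h import *;import pickle
from bench import telemetry
o,c=pickle.load(open("w2.pkl","rb"));hsv=cv2.cvtColor(c["frame"],cv2.COLOR_BGR2HSV)
m=np.zeros((480,640),np.uint8);m[160:225,415:480]=cv2.inRange(hsv,(0,0,0),(180,255,45))[160:225,415:480]
k=max(cv2.findContours(m,cv2.RETR_EXTERNAL,cv2.CHAIN_APPROX_NONE)[0],key=cv2.contourArea).reshape(-1,2)
bx=np.array([.969,-.2453]);by=np.array([.2453,.969]);O=np.array([.5645,.0478])
print(k.min(0),k.max(0),cv2.minAreaRect(k))
for z,p in((.134,cv2.minAreaRect(k)[0]),(.122,k.mean(0)),(.122,cv2.minAreaRect(k)[0])):
    d=onz(c,p,z)[:2]-O;print(z,p,d@bx,d@by)
for y in (-.01,0,.01,.02): print(y,[ (proj(c,[*(O-.06*bx+y*by),z])).round(1).tolist() for z in(.1,.134)])
go(telemetry.get_obs(),[.5063,.0625,.19],2.893)
E
```

```text
18.92 pos [ 0.5718 -0.0179  0.1877] ang 2.0179 F [ 1.1 -0.8  0.6] T [-0.023 -0.036 -0.026] tau6 4.866 q6 -0.583 open 40.13 g 0.0
[425 172] [470 212] ((447.75006103515625, 191.25003051757812), (39.59798049926758, 30.405588150024414), 45.0)
0.134 (447.75006103515625, 191.25003051757812) -0.05882486438444407 -0.028021737026056256
0.122 [448.99319728 191.04081633] -0.060544156056707495 -0.02309983876117603
0.122 (447.75006103515625, 191.25003051757812) -0.05987649207253436 -0.02357378007399427
-0.01 [[450.6, 198.3], [467.3, 209.6]]
0 [[459.5, 207.9], [477.2, 220.3]]
0.01 [[468.3, 217.3], [486.9, 230.8]]
0.02 [[476.9, 226.6], [496.5, 241.1]]
shift [100.8 -24.3  -2.7] turn -0.875
```

```bash
python3 - <<'E'
from h import *
a=2.01;R=np.array([[np.cos(a),np.sin(a),0],[np.sin(a),-np.cos(a),0],[0,0,-1]])
go(dict(orientation=R,position=np.array([.5706,-.0176,.1846])),[.5008,.0402,.185],2.893)
E
```

```text
shift [ 82.  -38.6  -0.4] turn -0.883
```

drive_tool --plan "12 -5 0 -0.11;24 -11 0 -0.22;36 -17 0 -0.33;48 -23 0 -0.44;60 -29 0 -0.55;72 -34 0 -0.66;82 -38.5 0 -0.77;82 -38.5 0 -0.88"

```text
time: 19.58
position: [0.4982, 0.041, 0.1838]
orientation: [[-0.971, 0.239, -0.001], [0.239, 0.971, 0.0], [0.001, -0.0, -1.0]]
ft_force: [-0.1, 0.5, 0.3]
opening: 0.437
grip_force: 0.0
```

drive_tool --plan "0 0 0 0;0 0 0 0"

```text
time: 19.75
position: [0.5002, 0.0399, 0.184]
orientation: [[-0.969, 0.249, 0.0], [0.249, 0.969, -0.0], [-0.0, -0.0, -1.0]]
ft_force: [0.2, 0.7, 0.2]
opening: 0.438
grip_force: 0.0
```

```bash
python3 s.py; python3 - <<'E'
from h import *
o,c=wrist("w3")
for y in(-.023-.009,-.023+.009):
    P=np.array([.5645,.0478])-.06*np.array([.969,-.2453])+y*np.array([.2453,.969]);print(proj(c,[*P,.134]))
go(o,[.5008,.0402,.113],2.893)
E
```

```text
19.75 pos [0.5002 0.0399 0.184 ] ang 2.8904 F [0.2 0.7 0.2] T [-0.012 -0.024 -0.04 ] tau6 -1.556 q6 -1.359 open 39.98 g 0.0
[303.37515716 256.90259134]
[334.53152051 256.79008777]
shift [-0.5  0.5 71. ] turn -0.003
```

View pics/w3.png

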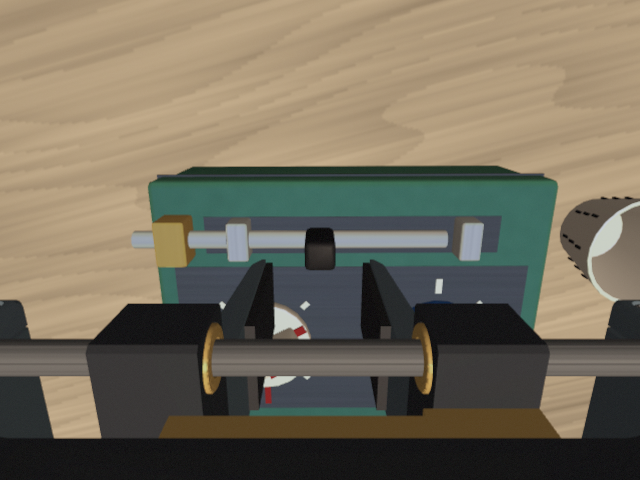

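drive_tool --plan "-0.5 0.5 25 0;-0.5 0.5 48 0;-0.5 0.5 62 0;-0.5 0.5 69 0;-0.5 0.5 71 0;-0.5 7 71 0;-0.5 8.5 71 0;-0.5 8.5 71 0"

```text
time: 20.47
position: [0.5034, 0.0485, 0.1138]
orientation: [[-0.969, 0.245, 0.002], [0.245, 0.969, 0.0], [-0.002, 0.0, -1.0]]
ft_force: [0.1, -0.2, 0.3]
opening: 0.44
grip_force: 0.0
```

drive_tool --plan "0 0.7 0 0;0 1.4 0 0;0 1.4 0 0"

```text
time: 20.72
position: [0.5032, 0.0495, 0.1133]
orientation: [[-0.969, 0.245, 0.001], [0.245, 0.969, -0.0], [-0.001, 0.0, -1.0]]
ft_force: [-1.6, -0.3, 0.6]
opening: 0.435
grip_force: 0.0
```

```bash
python3 s.py
```

```text
20.72 pos [0.5032 0.0495 0.1133] ang 2.8938 F [-1.6 -0.3  0.6] T [-0.022  0.027 -0.023] tau6 0.053 q6 -1.343 open 39.65 g 0.0
```

drive_tool --plan "0 0.5 0 0;0 1 0 0;0 1 0 0"

```text
time: 20.97
position: [0.5032, 0.0503, 0.113]
orientation: [[-0.969, 0.245, 0.0], [0.245, 0.969, -0.0], [-0.0, -0.0, -1.0]]
ft_force: [0.6, -0.3, -0.6]
opening: 0.442
grip_force: 0.0
```

```bash
python3 s.py
```

```text
20.97 pos [0.5032 0.0503 0.113 ] ang 2.8937 F [ 0.6 -0.3 -0.6] T [0.002 0.029 0.02 ] tau6 0.034 q6 -1.341 open 40.28 g 0.0
```

drive_tool --plan "0 0.5 0 0;0 1 0 0;0 1 0 0"

```text
time: 21.22
position: [0.5035, 0.0514, 0.1129]
orientation: [[-0.969, 0.245, -0.0], [0.245, 0.969, -0.0], [0.0, -0.0, -1.0]]
ft_force: [-0.4, -0.1, -0.1]
opening: 0.434
grip_force: 0.0
```

drive_tool --plan "0 0.5 0 0;0 1 0 0;0 1 0 0"

```text
time: 21.47
position: [0.5037, 0.0523, 0.1129]
orientation: [[-0.969, 0.245, -0.0], [0.245, 0.969, -0.0], [0.0, -0.0, -1.0]]
ft_force: [-0.3, -1.2, 0.2]
opening: 0.441
grip_force: 0.7
```

drive_tool --plan "0 0.5 0 0;0 1 0 0;0 1 0 0"

```text
time: 21.72
position: [0.5039, 0.0533, 0.1129]
orientation: [[-0.969, 0.245, -0.0], [0.245, 0.969, -0.0], [0.0, -0.0, -1.0]]
ft_force: [-0.1, -0.9, -0.6]
opening: 0.439
grip_force: 0.7
```

Contact, sliding lightly. Continue gently past the 2.5 mm point.

drive_tool --plan "0 0.5 0 0;0 1 0 0;0 1 0 0"

```text
time: 21.97
position: [0.5042, 0.0543, 0.1129]
orientation: [[-0.969, 0.245, -0.0], [0.245, 0.969, -0.0], [0.0, -0.0, -1.0]]
ft_force: [-0.4, -2.0, -0.5]
opening: 0.438
grip_force: 0.6
```

drive_tool --plan "0 0.4 0 0;0 0.8 0 0;0 0.8 0 0"

```text
time: 22.22
position: [0.5044, 0.0551, 0.1129]
orientation: [[-0.969, 0.245, -0.0], [0.245, 0.969, 0.0], [0.0, 0.0, -1.0]]
ft_force: [-1.2, -1.3, -0.4]
opening: 0.441
grip_force: 0.7
```

```bash
python3 s.py
```

```text
22.22 pos [0.5044 0.0551 0.1129] ang 2.8938 F [-1.2 -1.3 -0.4] T [-0.231  0.062  0.013] tau6 0.034 q6 -1.332 open 40.23 g 0.7
```

drive_tool --plan "0 0.4 0 0;0 0.8 0 0;0 0.8 0 0"

```text
time: 22.47
position: [0.5046, 0.0558, 0.1129]
orientation: [[-0.969, 0.245, -0.0], [0.245, 0.969, 0.0], [0.0, 0.0, -1.0]]
ft_force: [0.1, -1.7, -0.4]
opening: 0.441
grip_force: 0.7
```

drive_tool --plan "0 0.4 0 0;0 0.8 0 0;0 0.8 0 0"

```text
time: 22.72
position: [0.5048, 0.0566, 0.1129]
orientation: [[-0.969, 0.245, -0.0], [0.245, 0.969, 0.0], [0.0, 0.0, -1.0]]
ft_force: [0.2, -1.5, -0.2]
opening: 0.439
grip_force: 0.7
```

drive_tool --plan "0 3 0 0;0 7 0 0;0 11 0 0;0 15 0 0;0 19 0 0;0 23 0 0;0 26 0 0;0 26 0 0"

```text
time: 23.38
position: [0.5114, 0.0825, 0.1129]
orientation: [[-0.97, 0.245, 0.0], [0.245, 0.97, 0.0], [-0.0, 0.0, -1.0]]
ft_force: [1.3, 0.5, -0.2]
opening: 0.439
grip_force: 0.0
```

drive_tool --plan "0 2 0 0;0 4 0 0;0 6 0 0;0 8 0 0;0 9 0 0;0 10 0 0;0 10 0 0"

```text
time: 23.97
position: [0.5137, 0.0916, 0.1129]
orientation: [[-0.969, 0.245, 0.0], [0.245, 0.969, 0.0], [-0.0, 0.0, -1.0]]
ft_force: [0.4, -0.5, -0.1]
opening: 0.439
grip_force: 0.0
```

```bash
python3 s.py
```

```text
23.97 pos [0.5137 0.0916 0.1129] ang 2.8938 F [ 0.4 -0.5 -0.1] T [ 0.012 -0.067  0.032] tau6 0.071 q6 -1.261 open 40.02 g 0.0
```

drive_tool --plan "0 0.7 0 0;0 1.4 0 0;0 2 0 0;0 2 0 0"

```text
time: 24.3
position: [0.5142, 0.0935, 0.1129]
orientation: [[-0.969, 0.245, 0.0], [0.245, 0.969, 0.0], [-0.0, 0.0, -1.0]]
ft_force: [0.8, -0.7, -0.3]
opening: 0.439
grip_force: 0.5
```

drive_tool --plan "0 0.5 0 0;0 1 0 0;0 1 0 0"

```text
time: 24.55
position: [0.5144, 0.0944, 0.1129]
orientation: [[-0.969, 0.245, 0.0], [0.245, 0.969, 0.0], [-0.0, 0.0, -1.0]]
ft_force: [1.2, -1.3, 0.7]
opening: 0.44
grip_force: 0.6
```

drive_tool --plan "0 0.3 0 0;0 0.6 0 0;0 0.6 0 0"

```text
time: 24.8
position: [0.5145, 0.095, 0.1129]
orientation: [[-0.969, 0.245, 0.0], [0.245, 0.969, 0.0], [-0.0, 0.0, -1.0]]
ft_force: [-0.2, -1.8, 1.1]
opening: 0.438
grip_force: 0.8
```

drive_tool --plan "0 0.3 0 0;0 0.6 0 0;0 0.6 0 0"

```text
time: 25.05
position: [0.5147, 0.0954, 0.1129]
orientation: [[-0.969, 0.245, -0.0], [0.245, 0.969, -0.0], [-0.0, -0.0, -1.0]]
ft_force: [-0.6, -3.4, 0.6]
opening: 0.439
grip_force: 1.8
```

drive_tool --plan "0 0.2 0 0;0 0.4 0 0;0 0.4 0 0"

```text
time: 25.3
position: [0.5146, 0.0955, 0.1129]
orientation: [[-0.969, 0.245, -0.0], [0.245, 0.969, -0.001], [0.0, -0.001, -1.0]]
ft_force: [-0.9, -7.3, 1.6]
opening: 0.437
grip_force: 3.6
```

drive_tool --plan "0 -4 0 0;0 -10 0 0;0 -11 0 0;0 -11 0 0;0 -11 -20 0;0 -11 -50 0;0 -11 -85 0;0 -11 -85 0"

```text
time: 25.97
position: [0.5148, 0.0855, 0.2034]
orientation: [[-0.969, 0.245, 0.008], [0.245, 0.969, 0.001], [-0.007, 0.003, -1.0]]
ft_force: [1.8, -0.3, 1.3]
opening: 0.437
grip_force: 0.0
```

```bash
python3 s.py; python3 - <<'E'
from h import *
wrist("w4")
E
```

```text
25.97 pos [0.5148 0.0855 0.2034] ang 2.8938 F [ 1.8 -0.3  1.3] T [ 0.018 -0.062 -0.001] tau6 0.001 q6 -1.273 open 39.81 g 0.0
```

View pics/w4.png

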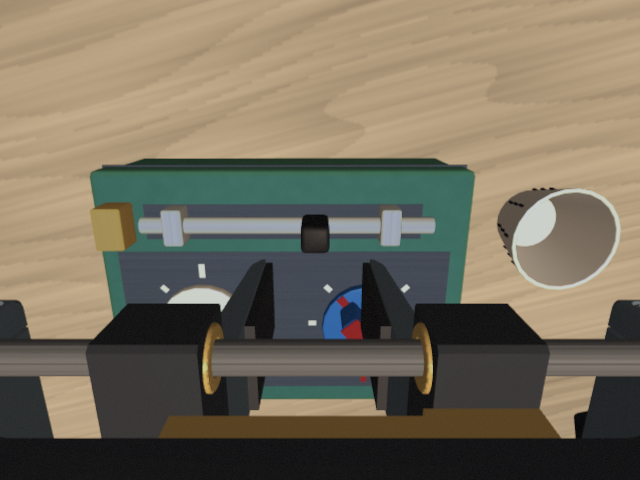

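The picture shows the bolt's end at about (140,225), well out of the brass keeper at (112,227). The handle is at (315,234), untouched by the fingers, and the cup is in place.

drive_tool --plan "0 0 -10 0;0 0 -20 0;0 0 -20 0;0 0 -20 0"

```text
time: 26.35
position: [0.5122, 0.0853, 0.218]
orientation: [[-0.969, 0.245, 0.0], [0.245, 0.969, 0.0], [-0.0, 0.0, -1.0]]
ft_force: [0.4, -0.4, -0.6]
opening: 0.44
grip_force: 0.0
```

```bash
python3 -c "
from bench import job
print(job.finish_job())"
```

```text
the job is handed in; nothing more can be done
None
```

The cash box is unlocked: both dials caught (blue near 3, white near 5), the bolt was slid to its end stop clear of the brass keeper, the arm let go, and the job was handed in at about 26 s (no verdict was returned).

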